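Unstack the electrodes into their nests

TASK

The copper electrodes have come back stacked on their aluminium carrier plate. Take the stack apart from the top and set each electrode, and at last the empty plate, upright and flat on the floor of the white nest that has its own shape and size, the long ones lengthwise in their nests. Set the pieces down gently, never tip or drop them, and leave the pen cup and the grey cover where they are.

Things in the scene. Friction and masses are not known exactly. Their poses are not given: they have to be found in the camera images.
- plate: the bottom of the stack: a loose flat aluminium carrier plate, 54 mm (its x) by 130 mm (its y) by 20 mm high, 0.38 kg. Origin: centre of the underside; z up. At the start it lies on the desk, its long side (y) within 0.35 rad of the world y axis, with the two larger electrodes standing on it side by side, about 36 mm either side of its centre along y, and the small electrode on top of one of those.
- square: loose square copper electrode block on a steel foot: plain upright prism 40 x 40 mm, 34 mm high, 0.45 kg. Origin: centre of the underside; axes along its sides, z up. At the start it stands on one half of the plate, turned at most 0.15 rad to it.
- round: loose round copper electrode on a steel foot: plain upright cylinder 40 mm in diameter, 34 mm high, 0.36 kg. Origin: centre of the underside; z up. At the start it stands on the other half of the plate.
- small: loose small oblong copper electrode: 20 mm (its x) by 34 mm (its y), 30 mm high, 0.14 kg; the top 6 mm are two ribs 8 mm thick that run across, the full 20 mm along x, centred 10 mm either side of the middle along y. Origin: centre of the underside; z up. At the start it stands on top of the square or the round electrode (either may be the one), turned at most 0.2 rad to the plate.
- plate_nest: the large oblong white nest with a grey floor: recess 70 mm (its x) by 146 mm (its y), 8 mm wider than the plate on every side. It is fixed to the desk, long side within 0.35 rad of the world y axis at every start. Origin: centre of the underside, on the desk; z up. Floor 2 mm thick, rim top 6 mm above the desk (recess 4 mm deep), rim 5 mm wide.
- square_nest: the square white nest with a grey floor: recess 56 x 56 mm, sides along its x and y, 8 mm wider than the square electrode on every side. It is fixed to the desk, its y axis within 0.35 rad of the world y axis at every start. Origin: centre of the underside, on the desk; z up. Floor 2 mm thick, rim top 6 mm above the desk (recess 4 mm deep), rim 5 mm wide.
- round_nest: the round white nest with a grey floor: recess 56 mm in diameter, 8 mm wider than the round electrode all round. It is fixed to the desk. Origin: centre of the underside, on the desk; z up. Floor 2 mm thick, rim top 6 mm above the desk (recess 4 mm deep), rim 5 mm wide.
- small_nest: the small oblong white nest with a grey floor: recess 36 mm (its x) by 50 mm (its y), 8 mm wider than the small electrode on every side. It is fixed to the desk, long side within 0.35 rad of the world y axis at every start. Origin: centre of the underside, on the desk; z up. Floor 2 mm thick, rim top 6 mm above the desk (recess 4 mm deep), rim 5 mm wide.
- pen_cup: bystander: a loose white square pen cup, 60 x 60 mm, 60 mm high, with pens that reach 130 mm high; 0.25 kg, left of the work (+y). Origin: centre of the underside.
- cover: bystander: a loose round grey moulded cover, 84 mm in diameter, 16 mm high, 0.08 kg, right of the work (-y). Origin: centre of the underside.
Things that resemble listed ones, but are neither listed nor needed, are in the scene too. Leave any turquoise look-alike of the small_nest alone. What is shaped like the square but blue is not meant.

How it is judged:
By the outcome, as a careful person would: the job done as asked, in the order asked, and still so for the second after the job is handed in, with the robot touching nothing.
It also fails if it takes over 122 s, if anything falls off the work surface, if the arm or the gripper's body presses on something with over 40 N, if the wrist force passes 120 N, or if a joint passes its speed limit or range.

ROBOT

A 6-joint arm with a two-finger parallel gripper is mounted at the origin on the work surface. World frame = base frame: x ahead of the robot, y to its left, z up, the work surface at z = 0. Lengths are in mm, angles in degrees, forces in N, time in s.
With the tool pointing down it reaches from about 300 to 850 mm from the base axis. Payload 4.2 kg.
Tool frame: the origin (TCP) lies midway between the tips of the shut fingers; the grasp point (between the pads) lies 19 mm behind it (env.grip_depth is the distance from the TCP to the grasp point, in mm); z points along the fingers, y is the line along which they close (so a half turn about z gives the same grasp; the last joint's range is limited). The gripper opens to 91 mm and grips with 3 to 60 N. Pads are 32 mm wide; open, the fingers measure 118 mm over their backs; the gripper's body (76 mm by 178 mm) begins 60 mm behind the grasp point.
Start: joints at [-67.323, 18.312, 89.639, -0, 72.044, -1.146], TCP at [232.26, -526.021, 213.976] pointing down, gripper open.
Joint ranges: [-177.97, 177.97], [-48.28, 115.42], [12.27, 149.76], [-77.06, 257.06], [2.81, 150.46], [-146.56, 146.56]. Speed limits (degrees/s): [147.25, 147.25, 180, 180, 180, 180].

INTERFACE

Orientations are given as [roll, pitch, yaw] about the fixed x, y, z axes, in that order (R = Rz(yaw) Ry(pitch) Rx(roll)).
In Python, from workcell import env, eyes gives the robot as it stands.
- The arm moves only by the tool send_rows, never from a script. Its argument "motion" is a list of rows, each a list of 7 numbers: the shift along the world's x, y, z normalised to -1 to 1, where 1 is 0.5 m, then the turn, a rotation vector about the world's x, y, z normalised to -1 to 1, where 1 is 60 degrees, then the opening, from -1 (shut) to 1 (fully open). A call has 1 to 20 rows; each row is the pose to reach, as a shift and turn from the pose commanded when the call began; what a row does not reach only later rows make up. A row lasts 1/8 s, in which the tool goes at most 62.5 mm and 10.7 degrees, less where a joint would pass 70% of its speed; a pose out of reach is approached as far as the arm can. A call with a number of a shift or a turn outside -1 to 1 is refused whole. A call with a gripper value outside its range is refused whole. The fingers move at their own pace and stop on an object; "squeeze" is the grip in N (left out, the last holds). Time passes only in rows, so rows that repeat a pose let the fingers close. It gives the time, the measured TCP pose, the force, the opening and the grip force at its end, in the units of the state.
- env.state(): the state, without advancing time (a new reading comes with each control period).
- eyes.grab_frame(name): name is "scene" or "top" or "wrist"; returns a dict with "pixels" (400x640x3 uint8, red, green, blue), "depth" (400x640 float32, mm along the optical axis (not along the pixel's ray), 0 where there is no reading), "fx", "fy", "cx", "cy" (pixels), "R" (3x3) and "t" (3): a world point X has camera coordinates R X + t; the wrist camera has in their place "T_tool_cam" (4x4, takes a point from camera to tool coordinates, whose origin is the TCP and whose axes are the flange's). Camera axes: x right, y down, z forward; pixel columns grow to the right and rows downward; lengths in mm; the calibration is good to about 2 mm. A picture is of the moment at which its call begins: read the wrist's pose just before it.
- env.job_done(): hands the job in; it is judged then, once.
The state is a dict: "time_s": time; "qpos": joint angles; "qvel": joint speeds; "effort": joint torques, N m; "ee_pos": TCP position; "ee_rot": TCP orientation; "force": force on the tool from outside, world axes, zero at the start; "torque": the same for the moment, N m; "gripper_width": finger opening in mm; "gripper_force": force on a finger pad.
Only numpy, scipy, OpenCV 4.12 (cv2) and the standard library are available. Lean on these libraries where they do the work, as an engineer would, in place of code of your own. Each camera call takes 0.05 s, during which the arm holds its last target. There are 200 camera calls.

## Working session

There is one attempt and no reset: what is moved stays moved. The work goes in short steps, Python scripts to look and compute and a tool call to move; the robot and the scene stay as the last step left them, time stands still between calls to the robot, and variables do not carry over. Pictures are saved under pics/ and viewed, at most 14 in all, crops included, and the job is handed in when it is done.

Besides the shell and the picture viewer there is one more tool, called by a JSON object that holds its "name" and its "arguments", one argument or row to a line. send_rows: Moves the arm, as the interface text tells. Its arguments: {"type":"object","properties":{"motion":{"type":"array"},"squeeze":{"type":"number"}},"required":["motion"]}

```bash
mkdir -p pics; ls
cat > h.py <<'E'
import numpy as np, cv2, sys
from workcell import env, eyes
def grab(n):
    s=env.state(); f=eyes.grab_frame(n); np.savez('f_%s.npz'%n,**{k:v for k,v in f.items()}, ee_pos=s['ee_pos'], ee_rot=s['ee_rot']); return f
def save(f,name,box=None,k=1):
    im=f['pixels'][:,:,::-1]
    if box: im=im[box[1]:box[3],box[0]:box[2]]
    im=cv2.resize(im,None,fx=k,fy=k,interpolation=cv2.INTER_CUBIC); cv2.imwrite('pics/'+name,im)
def px(f,u,v,z=None):
    """world point of pixel at height z (or by depth)"""
    R=np.array(f['R']);t=np.array(f['t'])
    r=np.array([(u-f['cx'])/f['fx'],(v-f['cy'])/f['fy'],1.])
    c=-R.T@t; d=R.T@r
    s=(z-c[2])/d[2] if z is not None else f['depth'][int(round(v)),int(round(u))]
    return c+s*d
E
python3 - <<'E'
from h import *
print(env.state())
for n in('top','scene'):
    f=grab(n); save(f,n+'0.png'); print(n,f['fx'],f['cx'],f['cy'],f['R'],f['t'])
E
```

```text
pics
{'time_s': 0.0, 'qpos': array([-6.73229190e+01,  1.83528610e+01,  8.97086062e+01,  2.53966860e-04,
        7.20401012e+01, -1.14612310e+00]), 'qvel': array([ 0.02172034,  0.02438738,  0.01910316, -0.08516764,  0.03007848,
       -0.03512485]), 'effort': array([-7.01549743e-04, -4.12462449e+01, -2.31973135e+01,  7.26164994e-02,
        4.59191320e-02, -1.67041508e-04]), 'ee_pos': array([ 232.05822427, -525.54475503,  213.09311529]), 'ee_rot': array([-1.79898457e+02, -2.27300216e-03,  2.38231236e+01]), 'force': array([-0.63214142,  1.15226958, -0.34426146]), 'torque': array([ 0.00999214, -0.03506681,  0.00810969]), 'gripper_force': 0.0, 'gripper_width': 91.14394431302398}
top 377.66159254559494 321.79219292360756 202.9736188577453 [[-0.02465356 -0.99963615  0.01094393]
 [-0.98552133  0.02246558 -0.16805655]
 [ 0.16774954 -0.01492867 -0.9857166 ]] [-1.16786260e-01  5.96181004e+02  1.14010960e+03]
scene 454.7919754927518 316.6003795263125 203.24582301042142 [[ 0.19665848  0.9804585  -0.00515441]
 [ 0.64493706 -0.13331633 -0.75251774]
 [-0.73849958  0.14466472 -0.65855181]] [-127.5848291  -313.76285674 1625.68068646]
```

View pics/top0.png

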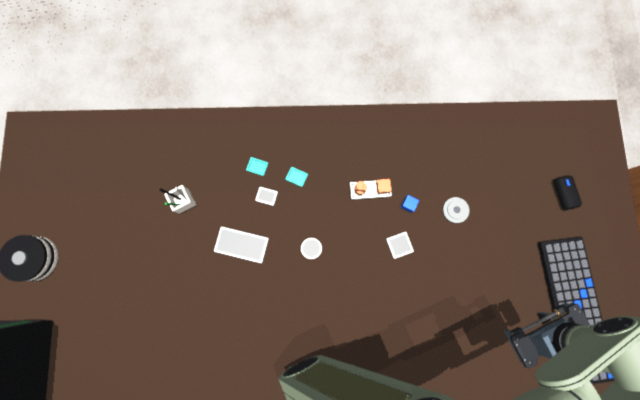

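View pics/scene0.png

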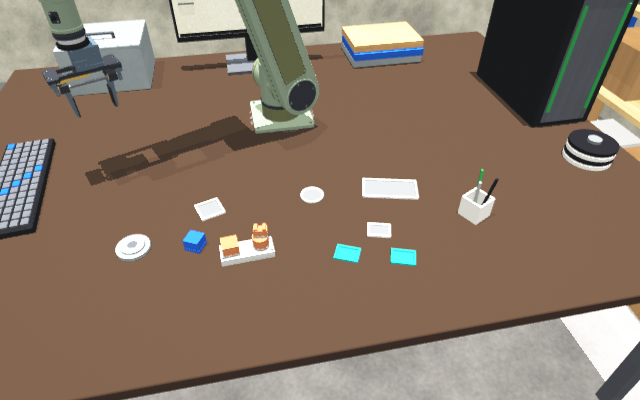

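Top view: the stack is at (371,189), with the small electrode on the round one at (361,187) and the square at (384,187). The white nests are plate (241,245), small (266,196), round (311,248) and square (400,245).

What could be mistaken for a target:
- turquoise (257,166) and (297,176) for small_nest
- blue block (411,203) for the square
- cover (456,209) for round_nest

I choose the copper pieces and the white nests, and check them in a close crop.

Run:
```python
from h import *
f=eyes.grab_frame('top'); save(f,'crop1.png',(205,145,435,270),3.4)
p=f['pixels'].astype(int); 
def rect(box,m,z,name):
    x0,y0,x1,y1=box; mm=np.zeros(m.shape,np.uint8); mm[y0:y1,x0:x1]=m[y0:y1,x0:x1]
    v,u=np.nonzero(mm); P=np.array([px(f,a,b,z)[:2] for a,b in zip(u,v)],np.float32)
    r=cv2.minAreaRect(P); print(name,len(u),'mean',P.mean(0).round(1),'rect',np.round(r[0],1),np.round(r[1],1),round(r[2],1))
white=p.min(2)>140
rect((205,220,275,270),white,6,'plate_nest 80x156')
rect((250,182,282,210),white,6,'small_nest 46x60')
rect((295,233,328,264),white,6,'round_nest 66')
rect((380,228,420,262),white,6,'square_nest 66')
cop=(p[:,:,0]-p[:,:,2]>60)&(p[:,:,0]>140)
rect((340,170,371,206),cop,84,'small/round')
rect((372,170,400,206),cop,54,'square')
rect((340,170,400,206),white,20,'plate')
D=f['depth']
for u,v in((361,185),(360,189),(385,186),(371,190),(311,248),(241,245)): print(u,v,px(f,u,v).round(1))
```

```text
plate_nest 80x156 1357 mean [475.1 247.8] rect [475.4 248. ] [161.5  85.3] 74.8
small_nest 46x60 311 mean [632.2 167.1] rect [632.3 167.2] [65.  52.1] 73.8
round_nest 66 379 mean [458.1  23.6] rect [458.1  23.2] [68.  67.7] 43.8
square_nest 66 501 mean [ 461.6 -262.4] rect [ 461.6 -262.5] [71.8 72.2] 18.4
small/round 121 mean [ 636.2 -133.3] rect [ 636.1 -134.4] [34.1 41. ] 88.7
square 198 mean [ 648.2 -212.5] rect [ 648.8 -213. ] [44.8 45.5] 88.7
plate 602 mean [ 644.5 -174.3] rect [ 644.4 -173.8] [ 57.8 133. ] 2.8
361 185 [ 645.3 -137.1   77.5]
360 189 [ 633.4 -133.9   74.1]
385 186 [ 396.3    3.5 1224. ]
371 190 [ 640.5 -176.1   19.5]
311 248 [458.   23.3   6. ]
241 245 [473.1 247.7   3.7]
```

View pics/crop1.png

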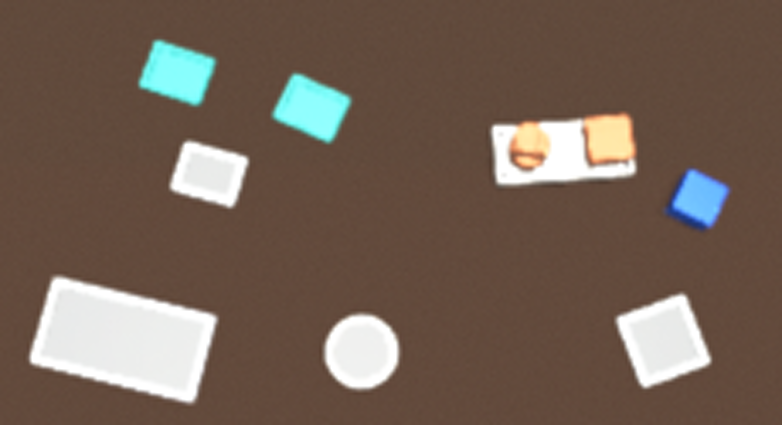

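The crop confirms the choice: the ribbed small electrode on the round at (528,145), the square at (609,140), and four white nests. I'll move above the stack for a close wrist view.

{"name": "send_rows", "arguments": {
  "motion": [
    [0.04, 0.035, 0.05, 0, 0, 0.05, 1],
    [0.12, 0.1, 0.1, 0, 0, 0.15, 1],
    [0.2, 0.18, 0.15, 0, 0, 0.25, 1],
    [0.3, 0.26, 0.18, 0, 0, 0.35, 1],
    [0.4, 0.35, 0.2, 0, 0, 0.5, 1],
    [0.5, 0.44, 0.2, 0, 0, 0.6, 1],
    [0.6, 0.52, 0.2, 0, 0, 0.7, 1],
    [0.68, 0.6, 0.2, 0, 0, 0.8, 1],
    [0.75, 0.65, 0.2, 0, 0, 0.9, 1],
    [0.79, 0.69, 0.2, 0, 0, 0.96, 1],
    [0.81, 0.71, 0.2, 0, 0, 1, 1],
    [0.816, 0.72, 0.2, 0, 0, 1, 1],
    [0.816, 0.72, 0.2, 0, 0, 1, 1],
    [0.816, 0.72, 0.2, 0, 0, 1, 1]
  ],
  "squeeze": 15
}}

```text
time_s: 1.9
ee_pos: [639.6, -167.0, 314.4]
ee_rot: [180.0, 0.0, 83.7]
force: [-0.1, -0.6, -0.3]
gripper_width: 91.3
gripper_force: 0.0
```

```bash
cat >> h.py <<'E'
from scipy.spatial.transform import Rotation as Ro
def wrist():
    s=env.state(); f=dict(eyes.grab_frame('wrist'))
    T=np.eye(4); T[:3,:3]=Ro.from_euler('xyz',s['ee_rot'],degrees=True).as_matrix(); T[:3,3]=s['ee_pos']
    W=T@np.array(f['T_tool_cam']); f['R']=W[:3,:3].T; f['t']=-W[:3,:3].T@W[:3,3]
    return s,f
E
python3 - <<'E'
from h import *
s,f=wrist(); save(f,'w1.png'); print(s['ee_pos'],s['ee_rot'],s['time_s'],s['gripper_width'],np.array(f['T_tool_cam']).round(3),f['fx'])
import pickle; pickle.dump(f,open('w1.pkl','wb'))
E
```

```text
[ 639.55394486 -166.95502945  314.37044311] [1.79983840e+02 2.19585950e-02 8.37354349e+01] 1.9 91.34992722621372 [[ 1.00000e-03 -9.72000e-01 -2.35000e-01  6.61220e+01]
 [ 1.00000e+00  1.00000e-03 -0.00000e+00 -1.21100e+00]
 [ 1.00000e-03 -2.35000e-01  9.72000e-01 -1.71105e+02]
 [ 0.00000e+00  0.00000e+00  0.00000e+00  1.00000e+00]] 317.42978342947464
```

View pics/w1.png

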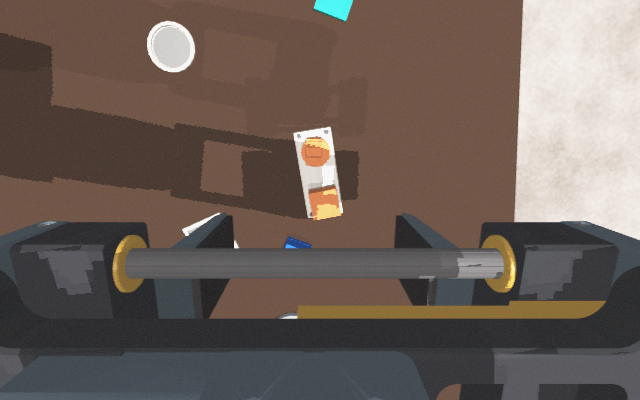

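The wrist view shows the plate at (318,172), the small on the round near (316,147) and the square at (325,203). I'll enlarge it.

Run:
```python
from h import *; import pickle
f=pickle.load(open('w1.pkl','rb')); save(f,'w1c.png',(280,120,360,228),5.5)
p=f['pixels'].astype(int); D=f['depth']
# point cloud of region
H=np.zeros((400,640)); XY=np.zeros((400,640,2))
for v in range(118,228):
    for u in range(280,360):
        P=px(f,u,v); H[v,u]=P[2]; XY[v,u]=P[:2]
def rr(lo,hi,n,yr=None):
    m=(H>lo)&(H<hi)
    if yr: m&=(XY[:,:,1]>yr[0])&(XY[:,:,1]<yr[1])
    P=XY[m].astype(np.float32); r=cv2.minAreaRect(P); print(n,len(P),P.mean(0).round(1),np.round(r[0],1),np.round(r[1],1),round(r[2],1), 'z',np.median(H[m]).round(1))
rr(74,95,'small (body top 78, ribs 84)'); rr(81,95,'ribs')
rr(50,58,'square',(-250,-180)); rr(45,58,'round',(-170,-100)); rr(14,24,'plate'); rr(14,95,'all')
```

```text
small (body top 78, ribs 84) 420 [ 640.6 -135.8] [ 640.4 -136.2] [33.8 19.7] 81.2 z 80.4
ribs 208 [ 640.2 -135.8] [ 640.5 -135.9] [27.8 19.4] 80.5 z 84.4
square 798 [ 647.7 -211.6] [ 647.7 -212. ] [39.8 40.2] 4.6 z 54.5
round 255 [ 647.  -138.7] [ 643.3 -138.1] [38.2 38.6] 56.5 z 54.3
plate 1637 [ 642.2 -162.6] [ 643.7 -173.2] [ 54.1 128.8] 2.8 z 20.4
all 3235 [ 643.8 -169.9] [ 643.7 -173.2] [ 54.1 128.8] 2.8 z 22.5
```

View pics/w1c.png

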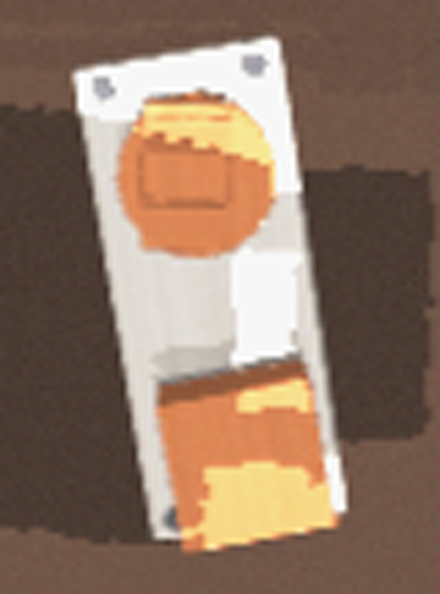

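{"name": "send_rows", "arguments": {
  "motion": [
    [0, 0.01, -0.03, 0, 0, -0.01, 0.3],
    [0, 0.03, -0.09, 0, 0, -0.02, 0.2],
    [0, 0.05, -0.17, 0, 0, -0.04, 0.1],
    [0, 0.06, -0.25, 0, 0, -0.042, 0.1],
    [0, 0.06, -0.33, 0, 0, -0.042, 0.1],
    [0, 0.06, -0.39, 0, 0, -0.042, 0.1],
    [0, 0.06, -0.43, 0, 0, -0.042, 0.1],
    [0, 0.06, -0.46, 0, 0, -0.042, 0.1],
    [0, 0.06, -0.48, 0, 0, -0.042, 0.1],
    [0, 0.06, -0.495, 0, 0, -0.042, 0.1],
    [0, 0.06, -0.506, 0, 0, -0.042, 0.1],
    [0, 0.06, -0.506, 0, 0, -0.042, 0.1],
    [0, 0.06, -0.506, 0, 0, -0.042, 0.1]
  ],
  "squeeze": 15
}}

```text
time_s: 3.58
ee_pos: [640.6, -136.1, 61.5]
ee_rot: [179.9, 0.0, 81.3]
force: [0.2, -0.2, -0.2]
gripper_width: 50.2
gripper_force: 0.0
```

Run:
```python
from h import *
s,f=wrist(); save(f,'w2.png'); print(s['ee_pos'],s['ee_rot'],s['time_s'],s['gripper_width'])
```

```text
[ 640.61143231 -136.10823594   61.45733047] [1.79937145e+02 4.41271928e-03 8.13012167e+01] 3.575 50.236524647604625
```

View pics/w2.png

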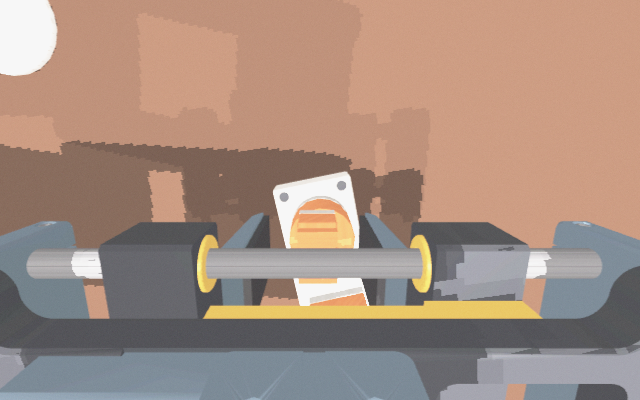

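The small electrode sits centred between the pads at (317,245). Closing and lifting.

{"name": "send_rows", "arguments": {
  "motion": [
    [0, 0, 0, 0, 0, 0, -0.2],
    [0, 0, 0, 0, 0, 0, -0.5],
    [0, 0, 0, 0, 0, 0, -0.8],
    [0, 0, 0, 0, 0, 0, -0.8],
    [0, 0, 0, 0, 0, 0, -0.8],
    [0, 0, 0, 0, 0, 0, -0.8],
    [0, 0, 0.01, 0, 0, 0, -0.8],
    [0, 0, 0.03, 0, 0, 0, -0.8],
    [0, 0, 0.06, 0, 0, 0, -0.8],
    [0, 0, 0.1, 0, 0, 0, -0.8],
    [0, 0, 0.13, 0, 0, 0, -0.8],
    [0, 0, 0.15, 0, 0, 0, -0.8],
    [0, 0, 0.15, 0, 0, 0, -0.8]
  ],
  "squeeze": 20
}}

```text
time_s: 5.25
ee_pos: [640.6, -136.1, 137.0]
ee_rot: [179.9, 0.0, 81.3]
force: [0.2, 0.1, -1.6]
gripper_width: 19.6
gripper_force: 20.0
```

{"name": "send_rows", "arguments": {
  "motion": [
    [0, 0.02, 0, 0, 0, -0.01, -0.8],
    [-0.002, 0.07, 0, 0, 0, -0.03, -0.8],
    [-0.005, 0.14, 0, 0, 0, -0.05, -0.8],
    [-0.007, 0.22, 0, 0, 0, -0.07, -0.8],
    [-0.01, 0.3, 0, 0, 0, -0.09, -0.8],
    [-0.012, 0.38, 0, 0, 0, -0.11, -0.8],
    [-0.014, 0.46, 0, 0, 0, -0.12, -0.8],
    [-0.016, 0.53, 0, 0, 0, -0.125, -0.8],
    [-0.016, 0.57, 0, 0, 0, -0.125, -0.8],
    [-0.016, 0.595, 0, 0, 0, -0.125, -0.8],
    [-0.016, 0.606, 0, 0, 0, -0.125, -0.8],
    [-0.016, 0.606, -0.03, 0, 0, -0.125, -0.8],
    [-0.016, 0.606, -0.06, 0, 0, -0.125, -0.8],
    [-0.016, 0.606, -0.08, 0, 0, -0.125, -0.8],
    [-0.016, 0.606, -0.08, 0, 0, -0.125, -0.8]
  ]
}}

```text
time_s: 7.12
ee_pos: [631.5, 166.3, 94.4]
ee_rot: [-179.9, 0.1, 73.8]
force: [0.3, -0.1, -1.0]
gripper_width: 19.9
gripper_force: 20.0
```

Run:
```python
from h import *
s,f=wrist(); save(f,'w3.png',(160,90,480,330),2.5); print(s['ee_pos'],s['ee_rot'],s['time_s'],s['gripper_width'])
c=-f['R'].T@f['t']
q=f['R']@np.array([*s['ee_pos'][:2],2])+f['t']; print('TCP on floor px',q[0]/q[2]*f['fx']+f['cx'],q[1]/q[2]*f['fy']+f['cy'])
```

```text
[631.50670339 166.32024455  94.4171497 ] [-1.79865514e+02  8.48192305e-02  7.37654613e+01] 7.125 19.943068873404467
TCP on floor px 315.66874336228994 202.62606247683274
```

View pics/w3.png

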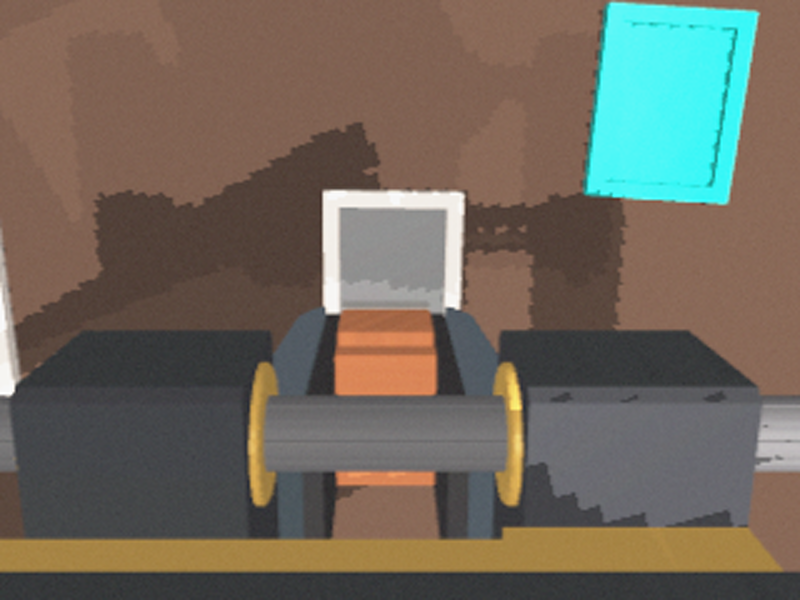

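The nest's outer edges are at crop x=323 and 464, with the far edge at y=190. The electrode is held straight above it. A quick check of the offset:

```bash
cat >> h.py <<'E'
def off(s,f,u,v,z):
    """offset of pixel point from TCP in tool-yaw axes (tool x, tool y) and world"""
    d=px(f,u,v,z)[:2]-s['ee_pos'][:2]; a=np.radians(s['ee_rot'][2]); 
    return px(f,u,v,z).round(1),'along tool x %.1f'%(d@[np.cos(a),np.sin(a)]),'along tool y %.1f'%(d@[np.sin(a),-np.cos(a)])
E
python3 - <<'E'
from h import *
s,f=wrist()
for u,v in((323,190),(464,193),(393,191),(323,300),(464,300)): print(off(s,f,160+u/2.5,90+v/2.5,6))
E
```

```text
(array([620.2, 203.3,   6. ]), 'along tool x 31.9', 'along tool y -21.7')
(array([664.5, 189.4,   6. ]), 'along tool x 30.9', 'along tool y 24.7')
(array([642.2, 196.6,   6. ]), 'along tool x 31.6', 'along tool y 1.3')
(array([609. , 167.5,   6. ]), 'along tool x -5.6', 'along tool y -22.4')
(array([655.1, 154.1,   6. ]), 'along tool x -5.6', 'along tool y 25.6')
```

{"name": "send_rows", "arguments": {
  "motion": [
    [0.003, 0.002, -0.02, 0, 0, 0, -0.8],
    [0.003, 0.002, -0.06, 0, 0, 0, -0.8],
    [0.003, 0.002, -0.1, 0, 0, 0, -0.8],
    [0.003, 0.002, -0.13, 0, 0, 0, -0.8],
    [0.003, 0.002, -0.15, 0, 0, 0, -0.8],
    [0.003, 0.002, -0.16, 0, 0, 0, -0.8],
    [0.003, 0.002, -0.165, 0, 0, 0, -0.8],
    [0.003, 0.002, -0.169, 0, 0, 0, -0.8],
    [0.003, 0.002, -0.171, 0, 0, 0, -0.8],
    [0.003, 0.002, -0.173, 0, 0, 0, -0.8],
    [0.003, 0.002, -0.173, 0, 0, 0, -0.8],
    [0.003, 0.002, -0.173, 0, 0, 0, -0.8]
  ]
}}

```text
time_s: 8.72
ee_pos: [633.8, 168.0, 9.6]
ee_rot: [180.0, -0.0, 73.8]
force: [0.4, -0.1, -1.5]
gripper_width: 19.8
gripper_force: 20.0
```

{"name": "send_rows", "arguments": {
  "motion": [
    [0, 0, -0.001, 0, 0, 0, -0.8],
    [0, 0, -0.001, 0, 0, 0, -0.8],
    [0, 0, -0.001, 0, 0, 0, -0.8]
  ]
}}

```text
time_s: 9.1
ee_pos: [633.9, 168.0, 9.1]
ee_rot: [180.0, -0.0, 73.8]
force: [0.6, 0.7, -0.8]
gripper_width: 19.8
gripper_force: 20.0
```

{"name": "send_rows", "arguments": {
  "motion": [
    [0, 0, -0.001, 0, 0, 0, -0.8],
    [0, 0, -0.001, 0, 0, 0, -0.8],
    [0, 0, -0.001, 0, 0, 0, -0.8]
  ]
}}

```text
time_s: 9.48
ee_pos: [633.9, 168.0, 9.1]
ee_rot: [180.0, -0.0, 73.8]
force: [-1.1, 0.3, 5.2]
gripper_width: 19.8
gripper_force: 20.0
```

{"name": "send_rows", "arguments": {
  "motion": [
    [0, 0, 0, 0, 0, 0, -0.5],
    [0, 0, 0, 0, 0, 0, -0.25],
    [0, 0, 0, 0, 0, 0, -0.25],
    [0, 0, 0.01, 0, 0, 0, -0.25],
    [0, 0, 0.03, 0, 0, 0, -0.25],
    [0, 0, 0.07, 0, 0, 0, -0.25],
    [0, 0, 0.13, 0, 0, 0, -0.1],
    [0, 0, 0.19, 0, 0, 0, 0.1],
    [0, -0.04, 0.23, 0, 0, 0.03, 0.3],
    [0.005, -0.1, 0.24, 0, 0, 0.08, 0.54],
    [0.008, -0.18, 0.24, 0, 0, 0.12, 0.54],
    [0.01, -0.28, 0.24, 0, 0, 0.17, 0.54],
    [0.012, -0.38, 0.24, 0, 0, 0.22, 0.54],
    [0.015, -0.47, 0.24, 0, 0, 0.27, 0.54],
    [0.017, -0.54, 0.24, 0, 0, 0.3, 0.54],
    [0.018, -0.58, 0.24, 0, 0, 0.317, 0.54],
    [0.018, -0.604, 0.24, 0, 0, 0.317, 0.54],
    [0.018, -0.612, 0.24, 0, 0, 0.317, 0.54],
    [0.018, -0.612, 0.24, 0, 0, 0.317, 0.54]
  ]
}}

```text
time_s: 11.85
ee_pos: [642.8, -137.5, 128.7]
ee_rot: [180.0, -0.0, 92.8]
force: [0.5, -0.3, -0.2]
gripper_width: 70.1
gripper_force: 0.0
```

```bash
cat > cloud.py <<'E'
from h import *
def cloud(f,box,step=1):
    H=np.full((400,640),-99.); XY=np.zeros((400,640,2))
    for v in range(box[1],box[3]):
        for u in range(box[0],box[2]):
            if f['depth'][v,u]>0: P=px(f,u,v); H[v,u]=P[2]; XY[v,u]=P[:2]
    return H,XY
def rr(H,XY,lo,hi,n,xr=(-9e9,9e9),yr=(-9e9,9e9)):
    m=(H>lo)&(H<hi)&(XY[:,:,1]>yr[0])&(XY[:,:,1]<yr[1])&(XY[:,:,0]>xr[0])&(XY[:,:,0]<xr[1])
    P=XY[m].astype(np.float32); r=cv2.minAreaRect(P); print(n,len(P),P.mean(0).round(1),np.round(r[0],1),np.round(r[1],1),round(r[2],1), 'z',np.median(H[m]).round(1))
E
python3 - <<'E'
from cloud import *
s,f=wrist(); print(s['ee_pos'],s['ee_rot'],s['time_s'])
H,XY=cloud(f,(200,90,440,400))
rr(H,XY,48,58,'round',(600,690),(-165,-110)); rr(H,XY,15,25,'plate',(600,690),(-250,-100))
# top camera check of small in nest
g=eyes.grab_frame('top'); H,XY=cloud(g,(245,180,290,212)); rr(H,XY,22,38,'small',(600,680),(130,200)); save(g,'t2.png',(230,150,420,270),4)
E
```

```text
[ 642.81740724 -137.51673949  128.65262936] [ 1.79982543e+02 -1.54254727e-02  9.28341158e+01] 11.85
round 1869 [ 643.4 -137.2] [ 643.4 -137.8] [38.6 39.3] 2.0 z 54.4
plate 2873 [ 641.3 -150.7] [ 644.1 -173.5] [ 54.1 130. ] 2.9 z 20.4
small 65 [633.  168.6] [633.5 168.5] [34.  19.5] 73.8 z 29.9
```

View pics/t2.png

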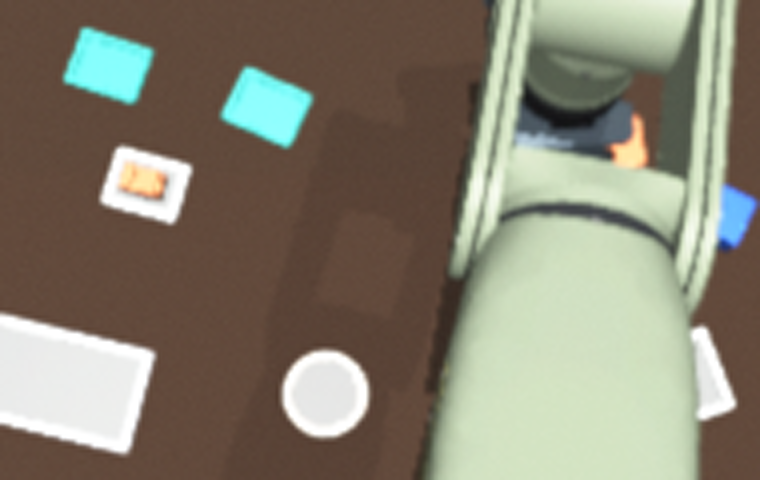

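The small electrode stands centred in the white nest at crop (145,182). Next is the round.

{"name": "send_rows", "arguments": {
  "motion": [
    [0.001, 0.001, -0.02, 0, 0, 0, 0.54],
    [0.001, 0.001, -0.06, 0, 0, 0, 0.54],
    [0.001, 0.001, -0.1, 0, 0, 0, 0.54],
    [0.001, 0.001, -0.14, 0, 0, 0, 0.54],
    [0.001, 0.001, -0.17, 0, 0, 0, 0.54],
    [0.001, 0.001, -0.19, 0, 0, 0, 0.54],
    [0.001, 0.001, -0.201, 0, 0, 0, 0.54],
    [0.001, 0.001, -0.201, 0, 0, 0, 0.2],
    [0.001, 0.001, -0.201, 0, 0, 0, 0],
    [0.001, 0.001, -0.201, 0, 0, 0, -0.3],
    [0.001, 0.001, -0.201, 0, 0, 0, -0.3],
    [0.001, 0.001, -0.201, 0, 0, 0, -0.3],
    [0.001, 0.001, -0.201, 0, 0, 0, -0.3]
  ],
  "squeeze": 30
}}

```text
time_s: 13.58
ee_pos: [644.0, -137.6, 28.6]
ee_rot: [179.9, 0.0, 92.8]
force: [2.5, 0.2, 2.8]
gripper_width: 39.7
gripper_force: 30.0
```

{"name": "send_rows", "arguments": {
  "motion": [
    [0, 0, 0.005, 0, 0, 0, -0.3],
    [0, 0, 0.02, 0, 0, 0, -0.3],
    [0, 0, 0.05, 0, 0, 0, -0.3],
    [0, 0, 0.09, 0, 0, 0, -0.3],
    [0, 0, 0.13, 0, 0, 0, -0.3],
    [0, 0, 0.16, 0, 0, 0, -0.3],
    [-0.015, 0.013, 0.18, 0, 0, 0, -0.3],
    [-0.05, 0.043, 0.18, 0, 0, 0, -0.3],
    [-0.1, 0.087, 0.18, 0, 0, 0, -0.3],
    [-0.16, 0.139, 0.18, 0, 0, 0, -0.3],
    [-0.22, 0.191, 0.18, 0, 0, 0, -0.3],
    [-0.28, 0.243, 0.18, 0, 0, 0, -0.3],
    [-0.33, 0.286, 0.18, 0, 0, 0, -0.3],
    [-0.36, 0.312, 0.17, 0, 0, 0, -0.3],
    [-0.371, 0.322, 0.15, 0, 0, 0, -0.3],
    [-0.371, 0.322, 0.13, 0, 0, 0, -0.3],
    [-0.371, 0.322, 0.12, 0, 0, 0, -0.3],
    [-0.371, 0.322, 0.12, 0, 0, 0, -0.3]
  ]
}}

```text
time_s: 15.82
ee_pos: [458.0, 23.1, 87.4]
ee_rot: [-179.9, 0.0, 92.8]
force: [0.2, 0.5, -4.5]
gripper_width: 39.4
gripper_force: 30.0
```

Run:
```python
from h import *
s,f=wrist(); save(f,'w4.png',(160,90,480,330),2.5); print(s['ee_pos'],s['ee_rot'],s['time_s'],s['force'])
# white rim top pixels: fit circle radius 33 at z=6
p=f['pixels'].astype(int); m=(p.min(2)>95)&(p.max(2)-p.min(2)<40)
v,u=np.nonzero(m); ok=(v<215)&(v>90)&(u>200)&(u<440); v,u=v[ok],u[ok]
P=np.array([px(f,a,b,6)[:2] for a,b in zip(u,v)]); d=P-s['ee_pos'][:2]; P=P[np.hypot(*d.T)<60]
hull=cv2.convexHull(P.astype(np.float32))[:,0]
from scipy.optimize import least_squares
up=hull[hull[:,1]>s['ee_pos'][1]+5]
print(len(up),least_squares(lambda c:np.hypot(*(up-c).T)-33,s['ee_pos'][:2],loss='soft_l1').x)
```

```text
[458.00600583  23.07186677  87.3674221 ] [-1.79946831e+02  4.29331509e-03  9.27858922e+01] 15.825 [ 0.17571475  0.52788308 -4.51146191]
23 [458.33774267  24.87333406]
```

View pics/w4.png

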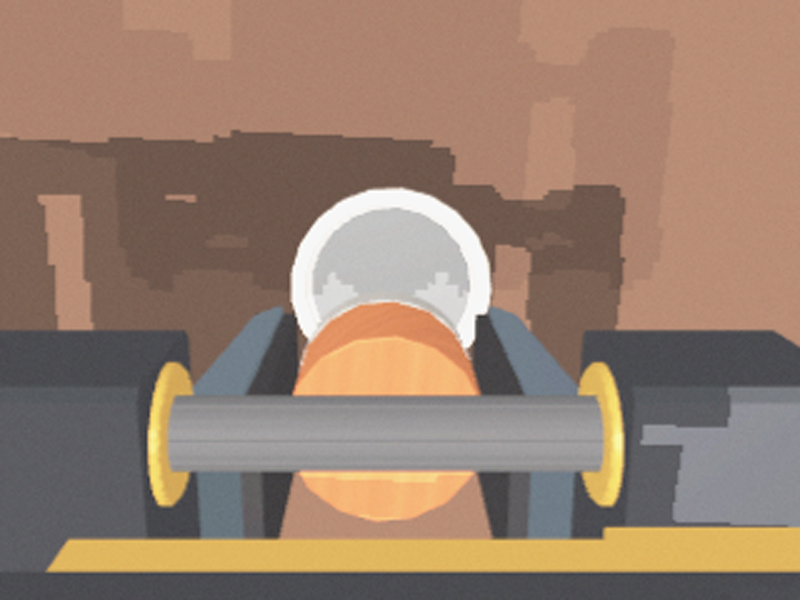

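The round hangs above its nest (crop rim centre about (390,285)), upright and in line. Lowering.

{"name": "send_rows", "arguments": {
  "motion": [
    [0, 0.002, -0.02, 0, 0, 0, -0.3],
    [0, 0.002, -0.06, 0, 0, 0, -0.3],
    [0, 0.002, -0.095, 0, 0, 0, -0.3],
    [0, 0.002, -0.12, 0, 0, 0, -0.3],
    [0, 0.002, -0.138, 0, 0, 0, -0.3],
    [0, 0.002, -0.147, 0, 0, 0, -0.3],
    [0, 0.002, -0.151, 0, 0, 0, -0.3],
    [0, 0.002, -0.154, 0, 0, 0, -0.3],
    [0, 0.002, -0.156, 0, 0, 0, -0.3],
    [0, 0.002, -0.156, 0, 0, 0, -0.3],
    [0, 0.002, -0.156, 0, 0, 0, -0.3]
  ]
}}

```text
time_s: 17.25
ee_pos: [458.0, 24.5, 10.5]
ee_rot: [179.9, 0.0, 92.8]
force: [-1.5, 0.3, 4.0]
gripper_width: 39.5
gripper_force: 30.0
```

{"name": "send_rows", "arguments": {
  "motion": [
    [0, 0, -0.001, 0, 0, 0, -0.3],
    [0, 0, -0.001, 0, 0, 0, -0.3],
    [0, 0, -0.001, 0, 0, 0, -0.3]
  ]
}}

```text
time_s: 17.62
ee_pos: [458.1, 24.5, 10.5]
ee_rot: [179.9, 0.0, 92.8]
force: [-2.6, -0.7, 9.9]
gripper_width: 39.7
gripper_force: 30.0
```

{"name": "send_rows", "arguments": {
  "motion": [
    [0, 0, 0, 0, 0, 0, 0],
    [0, 0, 0, 0, 0, 0, 0.19],
    [0, 0, 0, 0, 0, 0, 0.19],
    [0, 0, 0.01, 0, 0, 0, 0.19],
    [0, 0, 0.03, 0, 0, 0, 0.19],
    [0, 0, 0.07, 0, 0, 0, 0.19],
    [0, 0, 0.13, 0, 0, 0, 0.3],
    [0, 0, 0.19, 0, 0, 0, 0.4],
    [0.01, -0.012, 0.23, 0, 0, 0.03, 0.54],
    [0.04, -0.05, 0.24, 0, 0, 0.03, 0.54],
    [0.09, -0.112, 0.24, 0, 0, 0.03, 0.54],
    [0.15, -0.187, 0.24, 0, 0, 0.03, 0.54],
    [0.21, -0.262, 0.24, 0, 0, 0.03, 0.54],
    [0.27, -0.337, 0.24, 0, 0, 0.03, 0.54],
    [0.32, -0.4, 0.24, 0, 0, 0.03, 0.54],
    [0.355, -0.443, 0.24, 0, 0, 0.03, 0.54],
    [0.373, -0.466, 0.24, 0, 0, 0.03, 0.54],
    [0.379, -0.473, 0.24, 0, 0, 0.03, 0.54],
    [0.379, -0.473, 0.24, 0, 0, 0.03, 0.54]
  ]
}}

```text
time_s: 20.0
ee_pos: [646.8, -211.4, 129.6]
ee_rot: [-180.0, -0.0, 94.6]
force: [-0.1, -0.4, 0.5]
gripper_width: 70.0
gripper_force: 0.0
```

Run:
```python
from cloud import *
s,f=wrist(); print(s['ee_pos'],s['ee_rot'],s['time_s'])
H,XY=cloud(f,(200,90,440,400))
rr(H,XY,48,58,'square',(600,690),(-245,-180)); rr(H,XY,15,25,'plate',(600,690),(-250,-100))
g=eyes.grab_frame('top'); H,XY=cloud(g,(290,225,335,270)); rr(H,XY,28,42,'round',(400,510),(-20,70));
```

```text
[ 646.8305664  -211.4074918   129.61271529] [-1.79975990e+02 -2.68441769e-02  9.46414105e+01] 20.0
square 2415 [ 647.8 -210.9] [ 647.7 -211.7] [39.7 40.1] 5.8 z 54.3
plate 5994 [ 642.4 -158.7] [ 644.3 -177.7] [ 54.  121.7] 2.8 z 20.3
round 121 [457.8  24.4] [458.1  24.3] [34.4 34.5] 88.8 z 37.2
```

{"name": "send_rows", "arguments": {
  "motion": [
    [0, 0, -0.02, 0, 0, 0.017, 0.54],
    [0, 0, -0.06, 0, 0, 0.017, 0.54],
    [0, 0, -0.1, 0, 0, 0.017, 0.54],
    [0, 0, -0.14, 0, 0, 0.017, 0.54],
    [0, 0, -0.17, 0, 0, 0.017, 0.54],
    [0, 0, -0.19, 0, 0, 0.017, 0.54],
    [0, 0, -0.203, 0, 0, 0.017, 0.54],
    [0, 0, -0.203, 0, 0, 0.017, 0.2],
    [0, 0, -0.203, 0, 0, 0.017, 0],
    [0, 0, -0.203, 0, 0, 0.017, -0.3],
    [0, 0, -0.203, 0, 0, 0.017, -0.3],
    [0, 0, -0.203, 0, 0, 0.017, -0.3],
    [0, 0, -0.203, 0, 0, 0.017, -0.3]
  ],
  "squeeze": 30
}}

```text
time_s: 21.72
ee_pos: [648.1, -212.0, 28.6]
ee_rot: [179.9, 0.0, 95.6]
force: [2.1, 1.0, 2.4]
gripper_width: 39.6
gripper_force: 30.0
```

{"name": "send_rows", "arguments": {
  "motion": [
    [0, 0, 0.005, 0, 0, 0, -0.3],
    [0, 0, 0.02, 0, 0, 0, -0.3],
    [0, 0, 0.05, 0, 0, 0, -0.3],
    [0, 0, 0.09, 0, 0, 0, -0.3],
    [0, 0, 0.13, 0, 0, 0, -0.3],
    [0, 0, 0.16, 0, 0, 0.01, -0.3],
    [-0.015, -0.004, 0.18, 0, 0, 0.03, -0.3],
    [-0.05, -0.014, 0.18, 0, 0, 0.05, -0.3],
    [-0.1, -0.027, 0.18, 0, 0, 0.08, -0.3],
    [-0.16, -0.043, 0.18, 0, 0, 0.11, -0.3],
    [-0.22, -0.06, 0.18, 0, 0, 0.14, -0.3],
    [-0.28, -0.076, 0.18, 0, 0, 0.17, -0.3],
    [-0.33, -0.09, 0.18, 0, 0, 0.19, -0.3],
    [-0.36, -0.098, 0.17, 0, 0, 0.205, -0.3],
    [-0.372, -0.101, 0.15, 0, 0, 0.21, -0.3],
    [-0.372, -0.101, 0.13, 0, 0, 0.21, -0.3],
    [-0.372, -0.101, 0.12, 0, 0, 0.21, -0.3],
    [-0.372, -0.101, 0.12, 0, 0, 0.21, -0.3]
  ]
}}

```text
time_s: 23.98
ee_pos: [461.6, -262.2, 87.2]
ee_rot: [-180.0, -0.1, 108.3]
force: [-0.4, -0.6, -4.9]
gripper_width: 39.6
gripper_force: 30.0
```

Run:
```python
from h import *
s,f=wrist(); save(f,'w5.png',(160,90,480,330),2.5); print(s['ee_pos'],s['ee_rot'],s['time_s'],s['force'])
```

```text
[ 461.60272837 -262.20299647   87.22674333] [-1.79969552e+02 -5.10816910e-02  1.08278690e+02] 23.975 [-0.36358676 -0.59155716 -4.93066587]
```

View pics/w5.png

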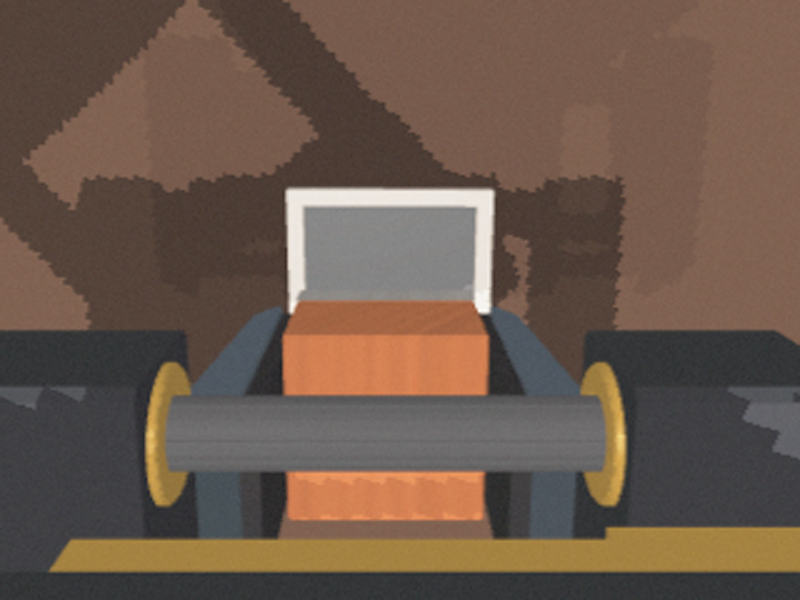

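The nest's edges (crop x 287–494, top y=188) are parallel to and centred on the held square. Lowering.

{"name": "send_rows", "arguments": {
  "motion": [
    [0, 0.002, -0.02, 0, 0, 0, -0.3],
    [0, 0.002, -0.06, 0, 0, 0, -0.3],
    [0, 0.002, -0.095, 0, 0, 0, -0.3],
    [0, 0.002, -0.12, 0, 0, 0, -0.3],
    [0, 0.002, -0.138, 0, 0, 0, -0.3],
    [0, 0.002, -0.147, 0, 0, 0, -0.3],
    [0, 0.002, -0.151, 0, 0, 0, -0.3],
    [0, 0.002, -0.154, 0, 0, 0, -0.3],
    [0, 0.002, -0.156, 0, 0, 0, -0.3],
    [0, 0.002, -0.156, 0, 0, 0, -0.3],
    [0, 0.002, -0.156, 0, 0, 0, -0.3]
  ]
}}

```text
time_s: 25.4
ee_pos: [461.5, -261.7, 10.6]
ee_rot: [180.0, 0.0, 108.2]
force: [-1.5, 0.9, 2.1]
gripper_width: 40.2
gripper_force: 30.0
```

{"name": "send_rows", "arguments": {
  "motion": [
    [0, 0, -0.001, 0, 0, 0, -0.3],
    [0, 0, -0.001, 0, 0, 0, 0],
    [0, 0, -0.001, 0, 0, 0, 0.19],
    [0, 0, 0, 0, 0, 0, 0.19],
    [0, 0, 0.01, 0, 0, 0, 0.19],
    [0, 0, 0.03, 0, 0, 0, 0.19],
    [0, 0, 0.07, 0, 0, 0, 0.19],
    [0, 0, 0.13, 0, 0, 0, 0.3],
    [0, 0, 0.19, 0, 0, -0.02, 0.4],
    [0.02, 0.01, 0.23, 0, 0, -0.05, 0.54],
    [0.06, 0.03, 0.24, 0, 0, -0.08, 0.76],
    [0.12, 0.058, 0.24, 0, 0, -0.12, 0.76],
    [0.19, 0.092, 0.24, 0, 0, -0.16, 0.76],
    [0.26, 0.125, 0.24, 0, 0, -0.2, 0.76],
    [0.32, 0.154, 0.24, 0, 0, -0.24, 0.76],
    [0.35, 0.169, 0.24, 0, 0, -0.26, 0.76],
    [0.365, 0.176, 0.24, 0, 0, -0.26, 0.76],
    [0.365, 0.176, 0.24, 0, 0, -0.26, 0.76],
    [0.365, 0.176, 0.24, 0, 0, -0.26, 0.76]
  ]
}}

```text
time_s: 27.78
ee_pos: [643.1, -173.9, 130.2]
ee_rot: [-180.0, 0.0, 92.6]
force: [-0.3, -0.1, -0.2]
gripper_width: 80.2
gripper_force: 0.0
```

Run:
```python
from cloud import *
s,f=wrist(); print(s['ee_pos'],s['ee_rot'],s['time_s']); save(f,'w6.png',(160,90,480,330),2)
H,XY=cloud(f,(200,90,440,400))
rr(H,XY,15,25,'plate',(600,690),(-250,-100))
g=eyes.grab_frame('top'); H,XY=cloud(g,(375,225,425,270)); rr(H,XY,28,42,'square',(400,510),(-310,-210));
```

```text
[ 643.05762621 -173.93816541  130.18813831] [-1.79981142e+02  5.68507089e-03  9.26236068e+01] 27.775
plate 7308 [ 643.5 -162.2] [ 643.7 -165. ] [ 54.  112.6] 2.8 z 20.4
square 0 [nan nan] [0. 0.] [0. 0.] 0.0 z nancloud.py:10: RuntimeWarning: Mean of empty slice.
  P=XY[m].astype(np.float32); r=cv2.minAreaRect(P); print(n,len(P),P.mean(0).round(1),np.round(r[0],1),np.round(r[1],1),round(r[2],1), 'z',np.median(H[m]).round(1))
  ret = um.true_divide(
  return _methods._mean(a, axis=axis, dtype=dtype,
  ret = ret.dtype.type(ret / rcount)
```

View pics/w6.png

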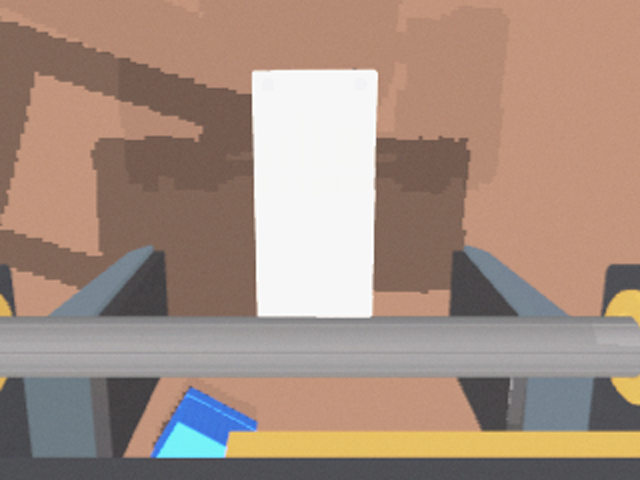

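The plate is empty and centred between the fingers, with its far edge at crop y=70. Gripping it across its short side.

{"name": "send_rows", "arguments": {
  "motion": [
    [0, 0, -0.02, 0, 0, 0, 0.76],
    [0, 0, -0.06, 0, 0, 0, 0.76],
    [0, 0, -0.11, 0, 0, 0, 0.76],
    [0, 0, -0.16, 0, 0, 0, 0.76],
    [0, 0, -0.2, 0, 0, 0, 0.76],
    [0, 0, -0.225, 0, 0, 0, 0.76],
    [0, 0, -0.24, 0, 0, 0, 0.76],
    [0, 0, -0.247, 0, 0, 0, 0.76],
    [0, 0, -0.247, 0, 0, 0, 0.5],
    [0, 0, -0.247, 0, 0, 0, 0.3],
    [0, 0, -0.247, 0, 0, 0, 0],
    [0, 0, -0.247, 0, 0, 0, 0],
    [0, 0, -0.247, 0, 0, 0, 0],
    [0, 0, -0.247, 0, 0, 0, 0]
  ],
  "squeeze": 45
}}

```text
time_s: 29.62
ee_pos: [644.5, -173.7, 7.1]
ee_rot: [179.9, 0.0, 92.6]
force: [2.1, -0.5, 3.2]
gripper_width: 53.7
gripper_force: 45.0
```

{"name": "send_rows", "arguments": {
  "motion": [
    [0, 0, 0.003, 0, 0, 0, 0],
    [0, 0, 0.01, 0, 0, 0, 0],
    [0, 0, 0.025, 0, 0, 0, 0],
    [0, 0, 0.05, 0, 0, 0, 0],
    [0, 0, 0.08, 0, 0, 0, 0],
    [0, 0, 0.11, 0, 0, 0, 0],
    [0, 0, 0.135, 0, 0, 0, 0],
    [0, 0, 0.15, 0, 0, 0, 0],
    [0, 0, 0.15, 0, 0, 0, 0]
  ]
}}

```text
time_s: 30.75
ee_pos: [644.1, -173.6, 82.2]
ee_rot: [179.9, 0.0, 92.6]
force: [0.5, 0.1, -4.0]
gripper_width: 53.7
gripper_force: 45.0
```

Run:
```python
from cloud import *
s,f=wrist(); print(s['ee_pos'],s['ee_rot'],s['time_s'],s['force'],s['torque'],s['gripper_width'])
H,XY=cloud(f,(230,60,420,400)); tz=s['ee_pos'][2]
m=(H>tz-15)&(H<tz+25)&(abs(XY[:,:,0]-644)<24)
for a in range(-170,-100,10):
    k=m&(abs(XY[:,:,1]-a)<5); print(a,k.sum(),np.round(np.median(H[k])-tz,1) if k.any() else '', end=' | ')
rr(H,XY,tz+5,tz+20,'plate',(610,680),(-160,-80))
g=eyes.grab_frame('top'); H,XY=cloud(g,(375,225,425,270)); rr(H,XY,28,42,'square',(400,510),(-310,-210))
```

```text
[ 644.07151809 -173.60184285   82.20711113] [1.79927450e+02 2.14059573e-02 9.26447192e+01] 30.75 [ 0.52570537  0.11168068 -3.98632692] [-0.01568379 -0.09633713  0.0138801 ] 53.71324130829017
-170 996 13.3 | -160 1663 13.3 | -150 1735 13.3 | -140 1816 13.3 | -130 1874 13.2 | -120 1950 13.2 | -110 1369 13.1 | plate 11067 [ 641.2 -133.7] [ 644.1 -133.7] [68.2 52.6] 0.0 z 95.5
square 0 [nan nan] [0. 0.] [0. 0.] 0.0 z nancloud.py:10: RuntimeWarning: Mean of empty slice.
  P=XY[m].astype(np.float32); r=cv2.minAreaRect(P); print(n,len(P),P.mean(0).round(1),np.round(r[0],1),np.round(r[1],1),round(r[2],1), 'z',np.median(H[m]).round(1))
  ret = um.true_divide(
  return _methods._mean(a, axis=axis, dtype=dtype,
  ret = ret.dtype.type(ret / rcount)
```

{"name": "send_rows", "arguments": {
  "motion": [
    [0, 0.01, 0.02, 0, 0, 0, 0],
    [-0.012, 0.03, 0.04, 0, 0, -0.02, 0],
    [-0.03, 0.075, 0.05, 0, 0, -0.04, 0],
    [-0.055, 0.137, 0.05, 0, 0, -0.07, 0],
    [-0.085, 0.212, 0.05, 0, 0, -0.1, 0],
    [-0.118, 0.295, 0.05, 0, 0, -0.13, 0],
    [-0.151, 0.378, 0.05, 0, 0, -0.16, 0],
    [-0.184, 0.461, 0.05, 0, 0, -0.19, 0],
    [-0.217, 0.544, 0.05, 0, 0, -0.22, 0],
    [-0.25, 0.625, 0.05, 0, 0, -0.25, 0],
    [-0.28, 0.7, 0.05, 0, 0, -0.27, 0],
    [-0.305, 0.763, 0.05, 0, 0, -0.29, 0],
    [-0.323, 0.808, 0.05, 0, 0, -0.3, 0],
    [-0.332, 0.831, 0.03, 0, 0, -0.3, 0],
    [-0.337, 0.843, 0.01, 0, 0, -0.3, 0],
    [-0.337, 0.843, 0, 0, 0, -0.3, 0],
    [-0.337, 0.843, 0, 0, 0, -0.3, 0]
  ]
}}

```text
time_s: 32.98
ee_pos: [475.1, 247.1, 80.7]
ee_rot: [-179.9, 0.1, 74.6]
force: [1.0, 0.1, -4.9]
gripper_width: 54.0
gripper_force: 45.0
```

Run:
```python
from cloud import *
s,f=wrist(); print(s['ee_pos'],s['ee_rot'],s['time_s'],s['force'],s['gripper_width']); save(f,'w7.png',(160,50,480,290),2.5)
g=eyes.grab_frame('top'); H,XY=cloud(g,(375,225,425,270)); rr(H,XY,28,42,'square',(400,510),(-310,-210))
```

```text
[475.13516486 247.12551171  80.7495659 ] [-1.79946645e+02  7.31769623e-02  7.45971960e+01] 32.975 [ 0.99904383  0.07381687 -4.85049081] 54.035861946520065
square 162 [ 461.9 -261. ] [ 462.1 -261.3] [39.4 40.8] 18.8 z 37.6
```

View pics/w7.png

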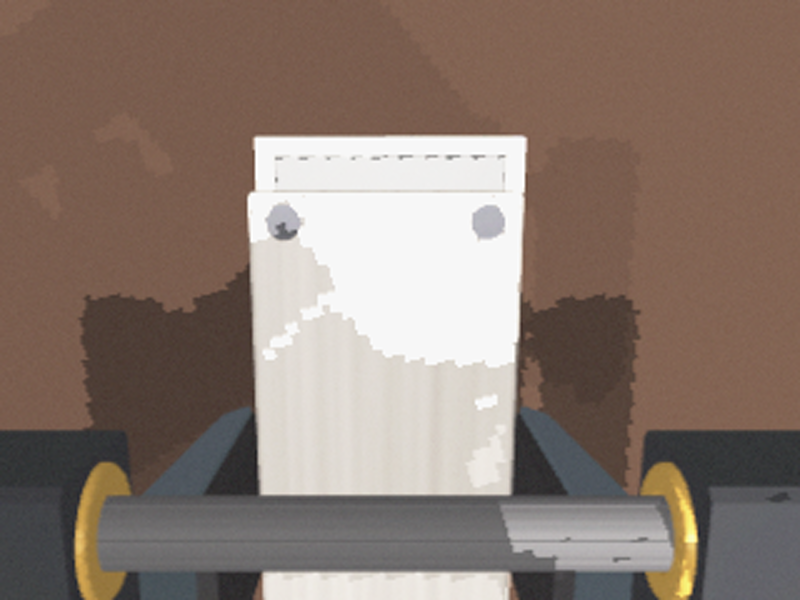

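Run:
```python
from h import *
s,f=wrist(); tz=s['ee_pos'][2]
for u,v,z in((254,137,6),(526,137,6),(275,157,6),(505,157,6),(249,193,tz+13),(524,191,tz+13)): print(off(s,f,160+u/2.5,50+v/2.5,z))
```

```text
(array([458. , 334.7,   6. ]), 'along tool x 79.5', 'along tool y -40.3')
(array([536.1, 313.2,   6. ]), 'along tool x 79.5', 'along tool y 40.8')
(array([462.3, 327.6,   6. ]), 'along tool x 73.7', 'along tool y -34.2')
(array([528.8, 309.3,   6. ]), 'along tool x 73.8', 'along tool y 34.7')
(array([466.1, 316.6,  94.5]), 'along tool x 64.2', 'along tool y -27.7')
(array([517.6, 302.8,  94.5]), 'along tool x 64.6', 'along tool y 25.7')
```

The nest is parallel to the held plate and about 1 mm off. The square is confirmed in its nest. Correcting and lowering.

{"name": "send_rows", "arguments": {
  "motion": [
    [0.002, 0.002, -0.015, 0, 0, 0, 0],
    [0.002, 0.002, -0.05, 0, 0, 0, 0],
    [0.002, 0.002, -0.085, 0, 0, 0, 0],
    [0.002, 0.002, -0.11, 0, 0, 0, 0],
    [0.002, 0.002, -0.127, 0, 0, 0, 0],
    [0.002, 0.002, -0.136, 0, 0, 0, 0],
    [0.002, 0.002, -0.141, 0, 0, 0, 0],
    [0.002, 0.002, -0.144, 0, 0, 0, 0],
    [0.002, 0.002, -0.146, 0, 0, 0, 0],
    [0.002, 0.002, -0.146, 0, 0, 0, 0],
    [0.002, 0.002, -0.146, 0, 0, 0, 0]
  ]
}}

```text
time_s: 34.5
ee_pos: [476.5, 249.1, 9.1]
ee_rot: [180.0, -0.0, 74.6]
force: [-1.3, -0.2, 2.1]
gripper_width: 53.3
gripper_force: 45.0
```

{"name": "send_rows", "arguments": {
  "motion": [
    [0, 0, -0.001, 0, 0, 0, 0],
    [0, 0, -0.001, 0, 0, 0, 0.25],
    [0, 0, -0.001, 0, 0, 0, 0.45],
    [0, 0, 0, 0, 0, 0, 0.45],
    [0, 0, 0.01, 0, 0, 0, 0.45],
    [0, 0, 0.03, 0, 0, 0, 0.45],
    [0, 0, 0.08, 0, 0, 0, 0.45],
    [0, 0, 0.15, 0, 0, 0, 0.6],
    [0, 0, 0.22, 0, 0, 0, 0.8],
    [0, 0, 0.3, 0, 0, 0, 1],
    [0, 0, 0.38, 0, 0, 0, 1],
    [-0.05, -0.05, 0.44, 0, 0, 0, 1],
    [-0.12, -0.12, 0.46, 0, 0, 0, 1],
    [-0.2, -0.2, 0.46, 0, 0, 0, 1],
    [-0.25, -0.28, 0.46, 0, 0, 0, 1],
    [-0.25, -0.33, 0.46, 0, 0, 0, 1],
    [-0.25, -0.35, 0.46, 0, 0, 0, 1],
    [-0.25, -0.35, 0.46, 0, 0, 0, 1]
  ]
}}

```text
time_s: 36.75
ee_pos: [351.6, 73.9, 238.9]
ee_rot: [180.0, -0.0, 74.6]
force: [0.3, 0.7, 0.1]
gripper_width: 91.4
gripper_force: 0.0
```

Run:
```python
from cloud import *
s=env.state(); print(s['ee_pos'],s['time_s'])
g=eyes.grab_frame('top'); save(g,'t9.png',(150,145,480,275),2.4)
g2=eyes.grab_frame('scene')
for n,b,lo,hi,x,y in(('plate',(205,215,280,275),14,28,(400,560),(160,340)),('small',(245,180,290,212),22,38,(600,680),(130,200)),('round',(290,225,335,270),28,42,(400,510),(-20,70)),('square',(375,225,425,270),28,42,(400,510),(-310,-210))):
    H,XY=cloud(g,b)
    try: rr(H,XY,lo,hi,n,x,y)
    except Exception as e: print(n,'occluded')
```

```text
[351.57209242  73.94777764 238.86163148] 36.75
plate 703 [475.7 248.4] [477.2 252.7] [137.7  53.9] 74.7 z 23.4
small 70 [632.7 168.2] [633.1 168.6] [33.2 20. ] 72.5 z 30.1
round 113 [458.7  24.1] [458.1  24.3] [34.5 34.5] 88.8 z 37.5
square 167 [ 462.1 -260.6] [ 462.2 -261.5] [39.5 40.3] 18.3 z 37.4
```

View pics/t9.png

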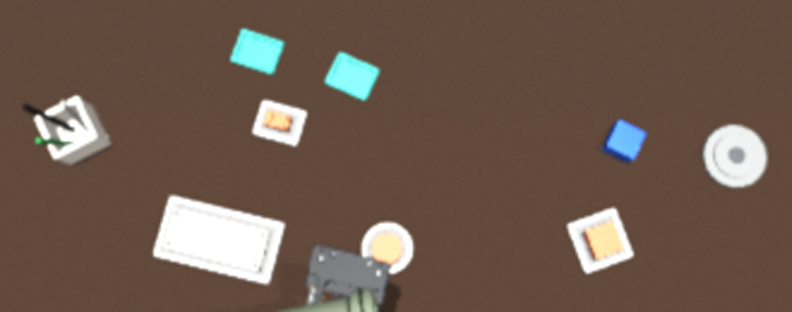

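All four pieces lie flat and centred in their own nests. The pen cup at (70,130) and the cover at (735,155) have not moved, so I'm handing in.

```bash
python3 -c "
from workcell import env
print(env.job_done())"
```

```text
the job is handed in; nothing more can be done
None
```

I took the stack apart from the top in order (small, round, square, plate) and handed the job in after about 37 s; each piece sits flat and centred in its own white nest in the last camera check, and I have not seen the judge's verdict.

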